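# Hang the bail pail on the dish rack

### The job

The little steel pail stands on the counter with its wire bail folded down. Leave the pail standing while you raise the bail upright, then carry it by the bail to the dish rack and hang it on both prongs of the hanger over the drip tray, setting it down gently by feel, with the wooden grip between the prongs, and let go so that it hangs still and level. Do not bump the rack hard, press the pail hard on the counter or the prongs, let it drop, tip it far over, or push the canister, mug or tumbler about.

Things in the scene. Friction and masses are not known exactly. Their poses are not given: they have to be found in the camera images.
- pail: Small open stainless steel pail, 80 mm high, 92 mm across the rim, 80 mm across the base, 0.3 to 0.65 kg. Origin: centre of the underside; z up. The bail's hinge axis runs along the pail's y through (0, 0, 70 mm), on ears reaching 60 mm out at +y and -y. The folded bail sticks out over the rim towards the pail's -x.
- bail (a joint): Angle a of the wire bail: 0 = level, out to the pail's -x (starts near 0 to 0.35); pi/2 = upright; stop at 1.95. Stiff hinge (0.04 N m): it stays where left. Bracket of 5 mm wire, 116 mm wide; its straight top bar (96 mm long, parallel to the hinge) lies 90 mm from the hinge axis, in the pail frame at (-90 cos a, 0, 70 + 90 sin a) mm.
- bail_grip (a point): Centre of the wooden grip on the middle of the bail's top bar: a sleeve of 11 mm diameter, 36 mm long along the bar, that turns freely on the wire, so that a pinch on it does not twist the bail. Upright, it is 160 mm above the pail's underside.
- rack: Dish rack, fixed. Origin: on the counter, centre of the drip tray (160 x 140 x 12 mm). A post 260 mm high at x = +108 mm of the rack frame carries a clamp with two stiff 7 mm wire prongs pointing to the rack's -x at y = +33 and -33 mm. Plates up to 215 mm high stand at y = +140 to +400 mm.
- hanger (a point): Point 215 mm above the rack origin: nominal place of the bail's bar (its axis) lying in the prong seats, along the rack's y. The clamp is set up to 12 mm higher or lower, not measured: find the seats by feel, as the prongs take the weight. From the V-shaped seats (x = 0) the prongs rise to ball tips at x = -18 mm, 13 mm above the bar axis, and at x = +18 mm to 12 mm above it.
- canister: Plain steel canister without a bail, 68 mm wide, 85 mm high, near the pail. Origin under its centre. Leave alone.
- mug: White mug, 76 mm wide, 85 mm high, near the pail. Origin under its centre. Leave alone.
- tumbler: Pale tumbler, 66 mm wide, 85 mm high. Origin under its centre. Leave alone.
- table: The counter; its top is at z = 0.
Things that resemble listed ones, but are neither listed nor needed, are in the scene too. What is shaped like the pail but purple or yellow is not meant.

How it is judged (in metres and radians):
On the way, in this order (a step that is already met when the one before it is completed fails the run):
1. the bail is upright (within 0.2 rad) while the pail stands level on the counter (value of joint bail between 1.37 and 1.77 rad and height (world z) of pail below 0.01 m and angle between pail's own z axis and vertical below 0.12 rad), for 0.3 s.
2. the pail is lifted clear of the counter by its bail (height (world z) of pail above 0.03 m and contact force between pail and table below 0.1 N and distance between bail_grip and the grasp point below 0.03 m), for 0.1 s.
At the end, for the whole second after the job is handed in: The rack carries the pail (over 2 N) by its bail: grip within 12 mm fore-aft, 16 mm sideways of the middle of the seats, 196 to 233 mm up, bar parallel to the rack's y within 0.2 rad; pail over 30 mm off the counter, level within 0.2 rad, under 50 mm/s (contact force between pail and rack above 2 N and x of bail_grip in the frame of rack between -0.012 and 0.012 m and y of bail_grip in the frame of rack between -0.016 and 0.016 m and height (world z) of bail_grip between 0.196 and 0.233 m and height (world z) of pail above 0.03 m and angle between pail's own z axis and vertical below 0.2 rad and angle between the y axis of pail and the y axis of rack, either way round below 0.2 rad and linear speed of pail below 0.05 m/s); the robot touches nothing.
It fails at once if the pail or its bail is pressed or dropped on the rack with over 20 N (contact force between pail and rack above 20 N).
It fails at once if the pail is pressed or dropped on the counter with over 20 N (contact force between pail and table above 20 N).
It fails at once if the pail is tipped over 0.6 rad (angle between pail's own z axis and vertical above 0.6 rad).
It fails at once if the robot bumps the rack with over 15 N (contact force between any of the arm, the fingers and rack above 15 N).
It fails at once if the canister, mug or tumbler is moved by over 30 mm (distance of any of canister, mug, tumbler from where it was at the start of the episode above 0.03 m).
It also fails if it takes over 69 s, if anything falls off the work surface, if the arm or the gripper's body presses on something with over 40 N, if the wrist force passes 120 N, or if a joint passes its speed limit or range.

### The arm

A 7-joint arm with a two-finger parallel gripper is mounted at the origin on the work surface. World frame = base frame: x ahead of the robot, y to its left, z up, the work surface at z = 0. Lengths are in m, angles in degrees, forces in N, time in s.
With the tool pointing down it reaches from about 0.425 to 0.875 m from the base axis. Payload 4.7 kg.
Tool frame: the origin (TCP) lies on the centre line of the jaws, within the pads' length; the fingertips stand 8 mm ahead of it and the grasp point (between the pads) lies 11 mm behind it; z points along the fingers, y is the direction in which the jaws open and shut (so a half turn about z gives the same grasp; the last joint's range is limited). The gripper opens to 87 mm and grips with 3 to 60 N. Pads are 19 mm wide; open, the fingers measure 117 mm over their backs; the gripper's body (75 mm by 190 mm) begins 51 mm behind the grasp point.
Start: joints at [66.068, 18.392, -4.016, 83.108, 1.295, 78.541, -3.26], TCP at [0.272, -0.59, 0.231] pointing down, gripper open.
Joint ranges: [-163.93, 163.93], [-17.29, 119.83], [-79.2, 71.16], [3.27, 140.29], [-89.18, 269.18], [5.43, 117.66], [-154.24, 154.24]. Speed limits (degrees/s): [147.25, 147.25, 180, 180, 180, 180, 180].

### API

Orientations are given as [roll, pitch, yaw] about the fixed x, y, z axes, in that order (R = Rz(yaw) Ry(pitch) Rx(roll)).
In Python, from cell import env gives the robot as it stands. The module is installed in compiled form; this text tells all that it offers.
- The arm moves only by the tool move_arm, never from a script. Its argument "steps" is a list of rows, each a list of 2 entries, a list of its own where there are three numbers: the shift along the tool's x, y, z in m, then the turn about the tool's z in rad. A call has 1 to 20 rows; each row is the pose to reach, as a shift and turn from the pose commanded when the call began, along the tool's axes at that moment; what a row does not reach only later rows make up. A row lasts 1/8 s, in which the tool goes at most 62.5 mm and 10.7 degrees, less where a joint would pass 70% of its speed; a pose out of reach is approached as far as the arm can. A call with a gripper value outside its range is refused whole. "hand" is the closure, from -1 (fully open) to 1 (shut), set as the call begins (left out, the last holds). The fingers move at their own pace and stop on an object; "squeeze" is the grip in N (left out, the last holds). Time passes only in rows, so rows that repeat a pose let the fingers close. It gives the time, the measured TCP pose, the force and the opening at its end, in the units of the state.
- env.get_obs(): the state, without advancing time (a new reading comes with each control period).
- env.read_camera(name): name is "scene" or "side" or "wrist"; returns (picture, depth): 420x560x3 uint8, red, green, blue; 420x560 float32, m along the optical axis (not along the pixel's ray), 0 where there is no reading.
- env.calibration(name): a dict with "intrinsics" (3x3 intrinsics, pixels), "D" ([k1, k2, p1, p2, k3] as OpenCV has them; the pictures are not rectified), "position" and "orientation" of the camera in the world; the wrist camera has in their place "mount" (4x4, takes a point from camera to tool coordinates, whose origin is the TCP and whose axes are the flange's). Camera axes: x right, y up, looking along -z (the intrinsics and any distortion apply to the point x, -y, -z); pixel columns grow to the right and rows downward; lengths in m; the calibration is good to about 2 mm. A picture is of the moment at which its call begins: read the wrist's pose just before it. calibration takes no time and is no camera call.
- env.sign_off(): hands the job in, once; it reports no verdict.
Trained networks look in the newest picture that a camera, given by its name, has taken for a name from the list of things; names that differ only in an ending like _2 or _b are one class to them, and where a whole thing is asked for, a point or a joint stands for the part that bears it (a point fixed in the world has none). Each returns a list of dicts, best first, with "conf" (0 to 1); they miss things now and then, are a little off and sometimes report something else, mostly with a low value. They report only what shows in the picture. A call takes as long as a camera call. They do not tell look-alikes from the thing itself.
- env.cut_out(camera, query): "region" (420x560 bool, what is visible of it) and "uv" ([column, row] in pixels, amid what is visible of it).
The state is a dict: "time_s": time; "qpos": joint angles; "joint_velocities": joint speeds; "effort": joint torques, N m; "tool_pos": TCP position; "tool_rot": TCP orientation; "force": force on the tool from outside, world axes, zero at the start; "wrist_torque": the same for the moment, N m; "grip_width": finger opening in m.
Only numpy, scipy, OpenCV 4.12 (cv2) and the standard library are available. Lean on these libraries where they do the work, as an engineer would, in place of code of your own. Each camera call takes 0.05 s, during which the arm holds its last target. There are 200 camera calls.

## Working session

There is one attempt and no reset: what is moved stays moved. The work goes in short steps, Python scripts to look and compute and a tool call to move; the robot and the scene stay as the last step left them, time stands still between calls to the robot, and variables do not carry over. Pictures are saved under pics/ and viewed, about 8 in all and at most 12, crops included, and the job is handed in when it is done.

Besides the shell and the picture viewer there is one more tool, called after "Call:" as name(argument=value, ...), one argument or row to a line, values as JSON. move_arm: Moves the arm, as the interface text tells. Its arguments: {"type":"object","properties":{"steps":{"type":"array"},"hand":{"type":"number"},"squeeze":{"type":"number"}},"required":["steps"]}

```bash
mkdir -p pics
cat > h.py <<'E'
from cell import env
import numpy as np, cv2
from scipy.spatial.transform import Rotation as R
def pose():
    o=env.get_obs(); return np.array(o['tool_pos']),o['tool_rot'],o
def cam(name):
    p,r,o=pose(); c=env.calibration(name); im,d=env.read_camera(name)
    K=np.array(c['intrinsics']);D=np.array(c['D'])
    if 'mount' in c:
        Rt=R.from_euler('xyz',r,degrees=True).as_matrix()
        T=np.eye(4);T[:3,:3]=Rt;T[:3,3]=p;T=T@np.array(c['mount'])
    else:
        q=np.array(c['orientation']);T=np.eye(4);T[:3,3]=c['position']
        T[:3,:3]=q if q.shape==(3,3) else (R.from_quat(q).as_matrix() if q.size==4 else R.from_euler('xyz',q,degrees=True).as_matrix())
    return im,d,K,D,T
def pts(m,d,K,D,T):
    v,u=np.nonzero(m&(d>0)); z=d[v,u]
    n=cv2.undistortPoints(np.c_[u,v].astype(float)[:,None],K,D)[:,0]
    P=np.c_[n[:,0]*z,-n[:,1]*z,-z]
    return P@T[:3,:3].T+T[:3,3]
def save(im,n): cv2.imwrite('pics/'+n+'.png',im[:,:,::-1])
E
python3 - <<'E'
from h import *
for n in ('scene','side','wrist'):
    c=env.calibration(n); print(n,c.get('orientation'),c.get('position'))
o=env.get_obs(); print(o)
ims=[]
for n in ('scene','side'):
    im,d,K,D,T=cam(n); ims.append(im); save(im,n+'0')
    for q in ('pail','bail_grip','rack','canister','mug','tumbler'):
        for r in env.cut_out(n,q):
            P=pts(r['region'],d,K,D,T)
            if len(P): print(n,q,round(r['conf'],2),np.round(r['uv']),len(P),np.median(P,0).round(3),np.percentile(P,2,axis=0).round(3),np.percentile(P,98,axis=0).round(3))
E
```

```text
scene [ 54.36010113  -0.14045641 135.43407409] [1.14158715 0.49985276 0.72712111]
side [  49.21500349    1.23452735 -175.16050128] [0.47596696 1.0365746  1.08678182]
wrist None None
{'time_s': 0.0, 'qpos': array([66.06695228, 18.43982137, -4.01497754, 83.17484562,  1.29526332,
       78.5400132 , -3.26240617]), 'joint_velocities': array([ 0.01700603, -0.00849283,  0.02672956,  0.00201707, -0.06908207,
       -0.0267563 ,  0.09570251]), 'effort': array([-8.66016489e-04, -4.91292465e+01, -4.04656129e-01, -3.12525666e+01,
       -6.40279963e-02,  4.37662541e-02,  1.93483384e-04]), 'tool_pos': array([ 0.27175936, -0.58987533,  0.22945328]), 'tool_rot': array([-1.79890575e+02,  6.14291190e-03,  2.47399227e+01]), 'force': array([-0.01277026, -0.71153187,  0.25731071]), 'wrist_torque': array([-0.01304323,  0.03610899, -0.01515264]), 'grip_width': 0.08702847731688095}
scene pail 0.95 [254. 223.] 1244 [ 0.55  -0.185  0.054] [ 0.465 -0.24   0.003] [ 0.591 -0.131  0.083]
scene pail 0.91 [275. 266.] 1621 [ 0.616 -0.028  0.056] [ 0.568 -0.079  0.001] [0.673 0.057 0.08 ]
scene pail 0.89 [243. 176.
[... 963 characters left out ...]
  0.083]
side pail 0.77 [300. 198.] 1051 [ 0.545 -0.182  0.052] [ 0.459 -0.269  0.001] [ 0.588 -0.136  0.085]
side pail 0.72 [276. 232.] 1239 [ 0.614 -0.032  0.059] [ 0.559 -0.087  0.   ] [0.672 0.158 0.203]
side bail_grip 0.56 [271. 250.] 64 [0.615 0.054 0.073] [ 0.556 -0.001  0.006] [0.634 0.059 0.08 ]
side bail_grip 0.49 [328. 197.] 65 [ 0.467 -0.165  0.082] [ 0.456 -0.273 -0.001] [ 0.538 -0.127  0.088]
side rack 0.62 [250. 354.] 12987 [0.618 0.416 0.129] [0.507 0.13  0.001] [0.73  0.562 0.223]
side canister 0.84 [252. 201.] 699 [ 0.687 -0.159  0.056] [ 0.655 -0.214  0.006] [ 0.719 -0.144  0.087]
side tumbler 0.66 [336. 254.] 717 [0.427 0.06  0.059] [0.4   0.012 0.005] [0.455 0.075 0.088]
```

View pics/scene0.png

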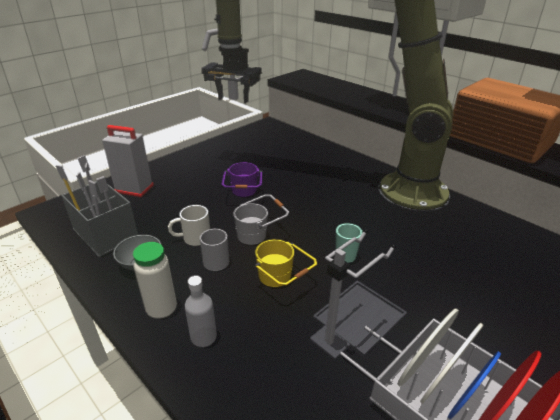

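View pics/side0.png

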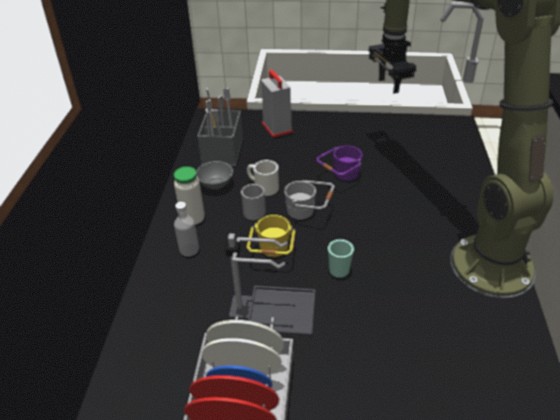

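The steel pail is the grey one at scene px (254,223), with the bail out to (280,205). Purple and yellow are decoys. The canister is at (215,249), the mug at (192,222), and the tumbler at (347,239). The rack post is at about (335,300), with prongs towards the robot. Next I'll measure the rack and pail from both fixed cameras.

```bash
cat > m.py <<'E'
from h import *
from scipy.optimize import least_squares
A=[]
for n in ('scene','side'):
    im,d,K,D,T=cam(n); P=pts(np.ones(d.shape,bool),d,K,D,T)
    s=(abs(P[:,0]-.6)<.2)&(P[:,1]>.03)&(P[:,1]<.3)
    Q=P[s]; 
    for lo,hi in ((.1,.18),(.19,.24),(.24,.3)):
        q=Q[(Q[:,2]>lo)&(Q[:,2]<hi)]; print(n,'band',lo,hi,len(q))
        if len(q): print(q[np.lexsort(((q[:,0]).round(2),))][::max(1,len(q)//14)].round(3).tolist())
    q=Q[(Q[:,2]>.006)&(Q[:,2]<.02)&(Q[:,1]>.08)]
    r=cv2.minAreaRect(q[:,:2].astype(np.float32)); print('tray',r)
    s=(np.hypot(P[:,0]-.55,P[:,1]+.185)<.06)&(P[:,2]>.076)&(P[:,2]<.085)
    q=P[s]; f=least_squares(lambda c:np.hypot(q[:,0]-c[0],q[:,1]-c[1])-.046,[.55,-.185],loss='soft_l1',f_scale=.003)
    print('pail',len(q),f.x)
print(env.calibration('wrist')['mount'])
E
python3 m.py
```

```text
scene band 0.1 0.18 284
[[0.674, 0.2, 0.171], [0.685, 0.185, 0.16], [0.679, 0.2, 0.156], [0.683, 0.2, 0.146], [0.684, 0.189, 0.123], [0.682, 0.2, 0.117], [0.686, 0.187, 0.175], [0.685, 0.188, 0.165], [0.686, 0.195, 0.163], [0.686, 0.188, 0.146], [0.685, 0.199, 0.146], [0.685, 0.191, 0.129], [0.685, 0.192, 0.118], [0.685, 0.191, 0.109], [0.686, 0.2, 0.105]]
scene band 0.19 0.24 792
[[0.554, 0.16, 0.222], [0.558, 0.231, 0.218], [0.576, 0.163, 0.211], [0.605, 0.164, 0.218], [0.62, 0.163, 0.218], [0.64, 0.227, 0.222], [0.661, 0.225, 0.222], [0.672, 0.202, 0.231], [0.672, 0.227, 0.221], [0.683, 0.205, 0.233], [0.685, 0.2, 0.196], [0.69, 0.195, 0.231], [0.692, 0.206, 0.23], [0.693, 0.206, 0.219], [0.695, 0.204, 0.217]]
scene band 0.24 0.3 115
[[0.674, 0.189, 0.259], [0.68, 0.189, 0.261], [0.679, 0.194, 0.261], [0.679, 0.197, 0.26], [0.683, 0.195, 0.259], [0.683, 0.194, 0.256], [0.685, 0.193, 0.255], [0.685, 0.193, 0.252], [0.684, 0.191, 0.248], [0.684, 0.189, 0.245], [0.684, 0.193, 0.245], [0.682, 0.201, 0.246], [0.685, 0.193, 0.257], [0.685, 0.188, 0.242], [0.685, 0.197, 0.241]]
tray ((0.
[... 964 characters left out ...]
.673, 0.189, 0.241], [0.68, 0.189, 0.262], [0.68, 0.19, 0.26], [0.682, 0.192, 0.259], [0.684, 0.197, 0.26], [0.676, 0.192, 0.256], [0.677, 0.198, 0.259], [0.677, 0.199, 0.257], [0.677, 0.197, 0.252], [0.677, 0.199, 0.25], [0.679, 0.204, 0.252], [0.68, 0.198, 0.243], [0.676, 0.2, 0.242]]
tray ((0.6031217575073242, 0.189888134598732), (0.3866836428642273, 0.20715342462062836), 4.068803310394287)
pail 132 [ 0.54832015 -0.19562104]
[[-8.20487108e-04  9.68657127e-01  2.48400276e-01  6.84152531e-02]
 [ 9.99999594e-01  8.87258601e-04 -1.56854059e-04 -6.33134349e-04]
 [-3.72333084e-04  2.48400047e-01 -9.68657462e-01 -1.53347456e-01]
 [ 0.00000000e+00  0.00000000e+00  0.00000000e+00  1.00000000e+00]]
```

Call:
move_arm(
  steps=[
    [[0.034, -0.025, -0.02], -0.07],
    [[0.068, -0.05, -0.04], -0.13],
    [[0.101, -0.075, -0.06], -0.2],
    [[0.135, -0.1, -0.08], -0.26],
    [[0.169, -0.124, -0.1], -0.33],
    [[0.203, -0.149, -0.11], -0.4],
    [[0.236, -0.174, -0.11], -0.46],
    [[0.27, -0.199, -0.11], -0.53],
    [[0.304, -0.224, -0.11], -0.6],
    [[0.338, -0.248, -0.11], -0.66],
    [[0.371, -0.273, -0.11], -0.73],
    [[0.405, -0.298, -0.11], -0.79],
    [[0.405, -0.298, -0.11], -0.79],
    [[0.405, -0.298, -0.11], -0.79],
  ],
)

```text
time_s: 2.55
tool_pos: [0.5148, -0.1499, 0.3397]
tool_rot: [-179.9, 0.0, 70.1]
force: [0.2, 0.3, -1.2]
grip_width: 0.087
```

```bash
cat > w.py <<'E'
from h import *
im,d,K,D,T=cam('wrist'); save(im,'wrist1'); print(pose()[:2],K[0,0])
for q in ('pail','bail_grip'):
    for r in env.cut_out('wrist',q):
        P=pts(r['region'],d,K,D,T); print(q,r['conf'],r['uv'],len(P),np.median(P,0).round(4) if len(P) else '')
P=pts(np.ones(d.shape,bool),d,K,D,T)
from scipy.optimize import least_squares
q=P[(np.hypot(P[:,0]-.548,P[:,1]+.195)<.055)&(P[:,2]>.076)&(P[:,2]<.084)]
f=least_squares(lambda c:np.hypot(q[:,0]-c[0],q[:,1]-c[1])-.046,[.55,-.19],loss='soft_l1',f_scale=.002);print('pail',len(q),f.x)
b=P[(P[:,2]>.06)&(P[:,2]<.13)&(np.hypot(P[:,0]-f.x[0],P[:,1]-f.x[1])>.075)&(np.hypot(P[:,0]-f.x[0],P[:,1]-f.x[1])<.12)&(P[:,0]<f.x[0])]
c=b[:,:2].mean(0);w,V=np.linalg.eigh(np.cov((b[:,:2]-c).T));print('bar',len(b),c,V[:,1],b[:,2].max(),np.median(b[:,2]),b.min(0),b.max(0))
E
python3 w.py
```

```text
(array([ 0.51460648, -0.15074584,  0.33981762]), array([-1.79929790e+02,  4.26360611e-02,  6.99571981e+01])) 340.7507335646619
pail 0.97 [318.4, 49.2] 6308 [ 0.6186 -0.0299  0.0372]
pail 0.84 [261.3, 316.7] 1086 [ 0.4246 -0.3528  0.0449]
pail 0.72 [300.6, 202.3] 5482 [ 0.5406 -0.2004  0.0401]
bail_grip 0.85 [270.3, 308.6] 649 [ 0.4512 -0.3286  0.0714]
bail_grip 0.73 [259.9, 21.4] 454 [ 0.5585 -0.0038  0.0711]
bail_grip 0.71 [241.1, 209.5] 1021 [ 0.4702 -0.1712  0.0796]
pail 681 [ 0.54751796 -0.19648921]
bar 715 [ 0.46935402 -0.17466113] [0.25407108 0.96718555] 0.08677101936895304 0.08111492536487458 [ 0.4473539  -0.24424041  0.07406859] [ 0.51827837 -0.11946599  0.08677102]
```

View pics/wrist1.png

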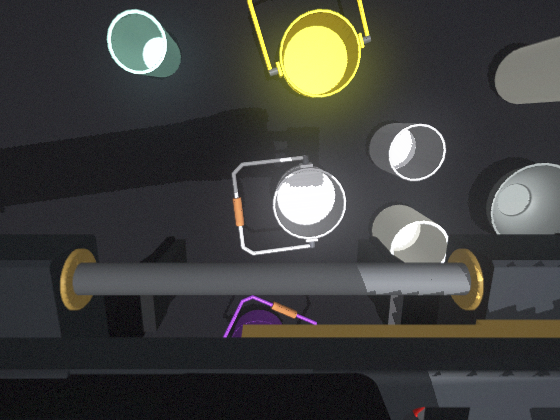

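The wrist picture shows the orange grip at px (238,211), the hinge ears at (305,160) and (312,244), and the pail clear of its neighbours. I'll refine the grip and its axis.

Run:
```python
from h import *
im,d,K,D,T=cam('wrist')
b=im.astype(int); m=(b[...,0]-b[...,2]>60)&(b[...,0]-b[...,1]>30); w=np.zeros_like(m); w[190:235,225:255]=1
P=pts(m&w,d,K,D,T); print(len(P),np.median(P,0),P.min(0),P.max(0))
c=P[:,:2].mean(0);print('ends of grip',c,np.linalg.eigh(np.cov((P[:,:2]-c).T))[1][:,1])
# bail wire pixels: z .06-.1, ring region
def ray(u,v,z):
    n=cv2.undistortPoints(np.array([[[u,v]]],float),K,D)[0,0]; r=T[:3,:3]@[n[0],-n[1],-1]; return T[:3,3]+r*(z-T[2,3])/r[2]
a=ray(304,161,.07);e=ray(312,244,.07);g=ray(238,175,.084);h=ray(244,246,.084)
for p,q in((a,e),(g,h)): print(p.round(4),q.round(4),'mid',((p+q)/2).round(4),'ang',np.degrees(np.arctan2(*(p-q)[[1,0]])))
```

```text
225 [ 0.46146195 -0.17476607  0.08374546] [ 0.45263998 -0.19281713  0.07907792] [ 0.46991277 -0.15787881  0.08671291]
ends of grip [ 0.46139965 -0.17507249] [0.25525837 0.96687288]
[ 0.5592 -0.147   0.07  ] [ 0.5339 -0.254   0.07  ] mid [ 0.5465 -0.2005  0.07  ] ang 76.7075419115377
[ 0.478  -0.1335  0.084 ] [ 0.4516 -0.2211  0.084 ] mid [ 0.4648 -0.1773  0.084 ] ang 73.24290901674554
```

Call:
move_arm(
  steps=[
    [[-0.008, -0.008, 0.03], -0.02],
    [[-0.016, -0.017, 0.06], -0.04],
    [[-0.025, -0.025, 0.09], -0.06],
    [[-0.033, -0.033, 0.12], -0.08],
    [[-0.041, -0.042, 0.15], -0.094],
    [[-0.041, -0.042, 0.18], -0.094],
    [[-0.041, -0.042, 0.2], -0.094],
    [[-0.041, -0.042, 0.21], -0.094],
    [[-0.041, -0.042, 0.21], -0.094],
    [[-0.041, -0.042, 0.21], -0.094],
  ],
  hand=0.2,
  squeeze=8,
)

```text
time_s: 4.0
tool_pos: [0.4623, -0.1747, 0.1315]
tool_rot: [179.9, 0.0, 75.4]
force: [-0.6, -0.3, 0.3]
grip_width: 0.0345
```

Run:
```python
from h import *
im,d,K,D,T=cam('wrist'); save(im,'wrist2'); print(pose()[:2])
b=im.astype(int); m=(b[...,0]-b[...,2]>60)&(b[...,0]-b[...,1]>30)
P=pts(m,d,K,D,T); P=P[np.hypot(P[:,0]-.4615,P[:,1]+.175)<.03]; print(len(P),np.median(P,0),P.min(0),P.max(0))
c=P[:,:2].mean(0);print(c,np.linalg.eigh(np.cov((P[:,:2]-c).T))[1][:,1])
```

```text
(array([ 0.46236739, -0.17472127,  0.13158929]), array([1.79892048e+02, 2.43349000e-02, 7.53795636e+01]))
2302 [ 0.4632243  -0.15308276  0.21946465] [ 0.45100106 -0.19250305  0.0786282 ] [ 0.48367709 -0.14607024  0.22423552]
[ 0.46491127 -0.15993406] [0.24940776 0.96839856]
```

View pics/wrist2.png

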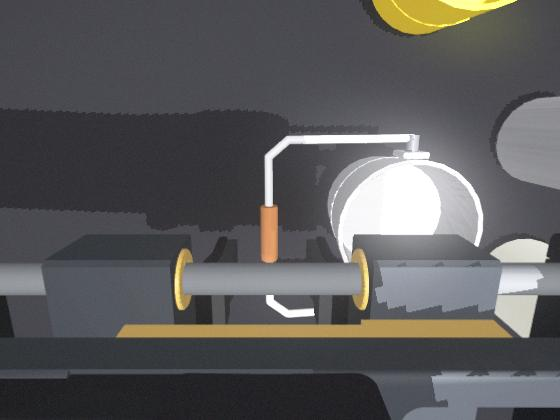

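The grip (px 270) lies midway between the fingers (225 and 320), with the bar square to the jaws. I'll descend and pinch.

Call:
move_arm(
  steps=[
    [[0, 0, 0.02], 0],
    [[0, 0, 0.04], 0],
    [[0, 0, 0.05], 0],
    [[0, 0, 0.05], 0],
    [[0, 0, 0.05], 0],
  ],
)

```text
time_s: 4.68
tool_pos: [0.4623, -0.1746, 0.0814]
tool_rot: [179.9, 0.0, 75.4]
force: [-0.2, -0.5, -0.5]
grip_width: 0.0349
```

Call:
move_arm(
  steps=[
    [[0, 0, 0], 0],
    [[0, 0, 0], 0],
    [[0, 0, 0], 0],
    [[0, 0, 0], 0],
    [[0, 0, 0], 0],
    [[0, 0, 0], 0],
  ],
  hand=1,
  squeeze=8,
)

```text
time_s: 5.42
tool_pos: [0.4611, -0.1742, 0.0803]
tool_rot: [-179.9, -0.0, 75.4]
force: [-2.4, 1.8, 0.2]
grip_width: 0.0103
```

Call:
move_arm(
  steps=[
    [[0, 0.002, -0.011], 0],
    [[0, 0.005, -0.021], 0],
    [[0, 0.01, -0.031], 0],
    [[0, 0.015, -0.04], 0],
    [[0, 0.022, -0.049], 0],
    [[0, 0.03, -0.056], 0],
    [[0, 0.038, -0.063], 0],
    [[0, 0.038, -0.063], 0],
  ],
)

```text
time_s: 6.42
tool_pos: [0.4993, -0.1841, 0.1443]
tool_rot: [180.0, -0.0, 75.4]
force: [-3.1, 1.0, 1.7]
grip_width: 0.0105
```

Run:
```python
from h import *
im,d,K,D,T=cam('wrist'); print(pose()[:2],pose()[2]['force'])
P=pts(np.ones(d.shape,bool),d,K,D,T)
from scipy.optimize import least_squares
for lo,hi in ((.074,.086),):
    q=P[(np.hypot(P[:,0]-.548,P[:,1]+.195)<.055)&(P[:,2]>lo)&(P[:,2]<hi)]
    f=least_squares(lambda c:np.hypot(q[:,0]-c[0],q[:,1]-c[1])-.046,[.55,-.19],loss='soft_l1',f_scale=.002);print('pail',len(q),f.x,np.median(q[:,2]))
```

```text
(array([ 0.49853724, -0.18390397,  0.14375716]), array([-1.79978734e+02, -3.18342844e-03,  7.53984333e+01])) [-2.64836931  0.91377386  1.74772454]
pail 1770 [ 0.55269294 -0.19959886] 0.08010561647101395
```

Call:
move_arm(
  steps=[
    [[0, 0.009, -0.007], 0],
    [[0, 0.019, -0.011], 0],
    [[0, 0.03, -0.015], 0],
    [[0, 0.04, -0.017], 0],
    [[0, 0.05, -0.018], 0],
    [[0, 0.05, -0.018], 0],
    [[0, 0.05, -0.018], 0],
  ],
)

```text
time_s: 7.35
tool_pos: [0.5465, -0.1965, 0.161]
tool_rot: [-179.9, -0.0, 75.4]
force: [0.2, -0.5, -3.1]
grip_width: 0.0109
```

```bash
cat > p.py <<'E'
from h import *
from scipy.optimize import least_squares
t=pose(); print(t[:2],t[2]['force'])
import sys
for n in ('scene','side','wrist'):
    im,d,K,D,T=cam(n); save(im,n+sys.argv[1])
    P=pts(np.ones(d.shape,bool),d,K,D,T)
    q=P[(np.hypot(P[:,0]-.552,P[:,1]+.197)<.056)&(P[:,2]>.074)&(P[:,2]<.084)]
    f=least_squares(lambda c:np.hypot(q[:,0]-c[0],q[:,1]-c[1])-.046,[.55,-.19],loss='soft_l1',f_scale=.002)
    e=f.x-t[0][:2]; a=np.radians(-14.6); print(n,len(q),f.x.round(4),'z',np.median(q[:,2]).round(4),'pail-tool along tool y,x',e@[np.cos(a),np.sin(a)],e@[-np.sin(a),np.cos(a)])
E
python3 p.py 2
```

```text
(array([ 0.54645001, -0.19645827,  0.16098618]), array([-1.79944798e+02, -5.15464174e-03,  7.53954043e+01])) [ 0.17163461 -0.48113194 -3.10091547]
scene 170 [ 0.5471 -0.1951] z 0.0779 pail-tool along tool y,x 0.0002919960404954646 0.001508942789600588
side 147 [ 0.5476 -0.1972] z 0.0789 pail-tool along tool y,x 0.0013136653474446103 -0.0004685522256469786
wrist 1123 [ 0.5468 -0.1991] z 0.0792 pail-tool along tool y,x 0.0010081830282153233 -0.0024801035283636584
```

The pail didn't shift: the tool is within 1 mm of upright over it, and the rim is level. Next is a firmer grip, then a lift.

Call:
move_arm(
  steps=[
    [[0, 0.001, 0], 0],
    [[0, 0.001, 0], 0],
    [[0, 0.001, 0], 0],
    [[0, 0.001, 0], 0],
    [[0, 0.001, -0.004], 0],
    [[0, 0.001, -0.01], 0],
    [[0, 0.001, -0.02], 0],
    [[0, 0.001, -0.032], 0],
    [[0, 0.001, -0.046], 0],
    [[0, 0.001, -0.062], 0],
    [[0, 0.001, -0.08], 0],
    [[0, 0.001, -0.096], 0],
    [[0, 0.001, -0.108], 0],
    [[0, 0.001, -0.115], 0],
    [[0, 0.001, -0.115], 0],
    [[0, 0.001, -0.115], 0],
  ],
  squeeze=22,
)

```text
time_s: 9.5
tool_pos: [0.5474, -0.1968, 0.2758]
tool_rot: [-179.9, -0.0, 75.4]
force: [0.2, 1.1, -3.6]
grip_width: 0.0104
```

```bash
cat > r.py <<'E'
from h import *
t=pose(); print(t[:2],t[2]['force'],t[2]['time_s'])
for n in ('scene','side'):
    im,d,K,D,T=cam(n); save(im,n+'3')
    P=pts(np.ones(d.shape,bool),d,K,D,T)
    for y0 in (.162,.228):
        q=P[(P[:,0]>.54)&(P[:,0]<.665)&(abs(P[:,1]-y0)<.012)&(P[:,2]>.19)&(P[:,2]<.245)]
        f=np.polyfit(q[:,0]-.571,q[:,1],1); print(n,'prong',len(q),'yaw',np.degrees(f[0]),'y@',f[1],'x',q[:,0].min())
        for x in np.arange(.545,.60,.004):
            s=q[abs(q[:,0]-x)<.002]; 
            if len(s): print(round(x,3),np.percentile(s[:,2],85).round(4),end=' ')
        print()
    q=P[(abs(P[:,0]-.68)<.03)&(abs(P[:,1]-.195)<.03)&(P[:,2]>.1)&(P[:,2]<.18)];print('post',np.percentile(q,[2,50,98],axis=0).round(4).tolist())
    q=P[(np.hypot(P[:,0]-.547,P[:,1]+.197)<.07)&(P[:,2]>.1)&(P[:,2]<.21)];print('pail',np.percentile(q,[1,50,99],axis=0).round(4).tolist())
E
python3 r.py
```

```text
(array([ 0.54740816, -0.19677861,  0.27584433]), array([-1.79931570e+02, -4.92371686e-03,  7.53863100e+01])) [ 0.19144969  1.14889312 -3.60470472] 9.5
scene prong 157 yaw -0.6753356080637455 y@ 0.162547702735293 x 0.5511976484365061
0.553 0.2232 0.557 0.2215 0.561 0.2177 0.565 0.2126 0.569 0.2092 0.573 0.2101 0.577 0.2095 0.581 0.2136 0.585 0.2178 0.589 0.2217 0.593 0.2222 0.597 0.2221 
scene prong 194 yaw -1.1757604467982987 y@ 0.22878413647596121 x 0.5519022103842417
0.553 0.2229 0.557 0.2229 0.561 0.219 0.565 0.2148 0.569 0.2109 0.573 0.2082 0.577 0.2097 0.581 0.2118 0.585 0.2167 0.589 0.2213 0.593 0.2216 0.597 0.2218 
post [[0.6753, 0.1855, 0.1034], [0.6852, 0.1962, 0.1414], [0.6871, 0.201, 0.1778]]
pail [[0.5048, -0.2442, 0.1168], [0.5583, -0.1828, 0.1679], [0.5922, -0.1401, 0.1992]]
side prong 167 yaw -0.40064751493439965 y@ 0.1616299722648786 x 0.5480247918118262
0.549 0.2235 0.553 0.2207 0.557 0.2225 0.561 0.2168 0.565 0.2115 0.569 0.2091 0.573 0.2105 0.577 0.2141 0.581 0.2167 0.585 0.2219 0.589 0.2227 0.593 0.2231 0.597 0.2223 
side prong 173 yaw -1.272808502565101 y@ 0.22826187364294268 x 0.5496462928137403
0.549 0.2229 0.553 0.2232 0.557 0.2218 0.561 0.2178 0.565 0.215 0.569 0.2125 0.573 0.2113 0.577 0.2123 0.581 0.2153 0.585 0.2183 0.589 0.2234 0.593 0.2243 0.597 0.2232 
post [[0.6728, 0.1869, 0.1018], [0.6774, 0.1986, 0.1401], [0.6854, 0.202, 0.177]]
pail [[0.5079, -0.2505, 0.1176], [0.5464, -0.1757, 0.1677], [0.5899, -0.1418, 0.2011]]
```

View pics/side3.png

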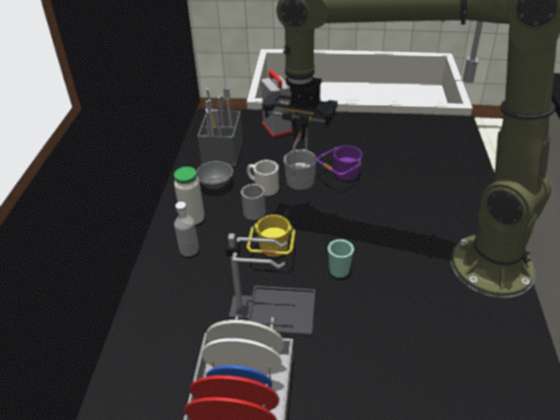

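The pail hangs level and clear. The seats are at x≈0.572, y≈0.195, bar axis z≈0.212, with rack yaw about −1°. I'll carry it to a point in front of the prongs and come in along rack +x.

Call:
move_arm(
  steps=[
    [[0.004, -0.002, 0], -0.002],
    [[0.013, -0.005, 0], -0.008],
    [[0.029, -0.012, 0], -0.019],
    [[0.051, -0.022, 0], -0.033],
    [[0.077, -0.032, 0], -0.05],
    [[0.106, -0.045, 0], -0.069],
    [[0.135, -0.057, 0], -0.088],
    [[0.164, -0.069, 0], -0.107],
    [[0.193, -0.082, 0], -0.126],
    [[0.223, -0.094, 0], -0.145],
    [[0.252, -0.106, 0], -0.164],
    [[0.279, -0.118, 0], -0.181],
    [[0.303, -0.128, 0], -0.197],
    [[0.323, -0.136, 0], -0.21],
    [[0.339, -0.143, 0], -0.22],
    [[0.351, -0.148, 0], -0.228],
    [[0.36, -0.152, 0], -0.233],
    [[0.364, -0.153, 0], -0.236],
    [[0.365, -0.154, 0], -0.237],
    [[0.365, -0.154, 0], -0.237],
  ],
)

```text
time_s: 12.1
tool_pos: [0.491, 0.1946, 0.2765]
tool_rot: [-180.0, 0.0, 88.9]
force: [0.1, -0.7, -4.4]
grip_width: 0.0101
```

Run:
```python
from h import *
t=pose(); print(t[:2],t[2]['force'],t[2]['time_s'])
im,d,K,D,T=cam('scene'); save(cv2.resize(im[150:400,200:500],None,fx=2,fy=2),'scene4')
for n in ('scene','side'):
    if n=='side': im,d,K,D,T=cam('side')
    b=im.astype(int); m=(b[...,0]-b[...,2]>60)&(b[...,0]-b[...,1]>30)
    P=pts(m,d,K,D,T);P=P[np.linalg.norm(P-t[0],axis=1)<.04]; print(n,len(P),np.median(P,0) if len(P) else '')
    P=pts(np.ones(d.shape,bool),d,K,D,T); P=P[(np.hypot(*(P[:,:2]-t[0][:2]).T)<.07)&(P[:,2]>.1)&(P[:,2]<.21)]; print(np.percentile(P,[1,50,99],axis=0).round(4).tolist())
```

```text
(array([0.490959  , 0.19464827, 0.27645837]), array([-1.79997101e+02,  2.33643861e-02,  8.89177517e+01])) [ 0.11146007 -0.66180601 -4.44429999] 12.1
scene 0 
[[0.4478, 0.1374, 0.1173], [0.4958, 0.1973, 0.169], [0.5364, 0.2519, 0.1978]]
side 0 
[[0.4506, 0.1476, 0.1187], [0.4909, 0.1926, 0.1644], [0.5352, 0.2511, 0.1982]]
```

View pics/scene4.png

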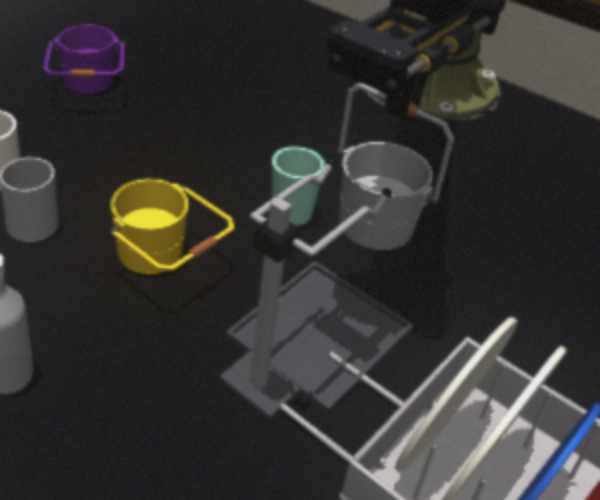

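Everything is level, the prongs point at the bail opening, and the pail is centred on them. Moving in over the seats.

Call:
move_arm(
  steps=[
    [[0, 0.002, 0], 0],
    [[0, 0.006, 0], 0],
    [[0, 0.013, 0], 0],
    [[0.001, 0.022, 0], 0],
    [[0.001, 0.032, 0], 0],
    [[0.001, 0.043, 0], 0],
    [[0.001, 0.054, 0], 0],
    [[0.001, 0.064, 0], 0],
    [[0.002, 0.072, 0], 0],
    [[0.002, 0.077, 0], 0],
    [[0.002, 0.08, 0], 0],
    [[0.002, 0.081, 0.005], 0],
    [[0.002, 0.081, 0.015], 0],
    [[0.002, 0.081, 0.027], 0],
    [[0.002, 0.081, 0.036], 0],
    [[0.002, 0.081, 0.042], 0],
    [[0.002, 0.081, 0.045], 0],
    [[0.002, 0.081, 0.045], 0],
    [[0.002, 0.081, 0.045], 0],
  ],
)

```text
time_s: 14.58
tool_pos: [0.5721, 0.1959, 0.2319]
tool_rot: [180.0, -0.0, 89.0]
force: [-0.6, 0.4, -3.0]
grip_width: 0.0103
```

Run:
```python
from h import *
t=pose(); print(t[:2],t[2]['force'],t[2]['time_s'])
ims=[]
for n in ('scene','side'):
    im,d,K,D,T=cam(n); ims.append(cv2.resize(im[190:340,200:400] if n=='side' else im[180:330,260:460],(400,300)))
    P=pts(np.ones(d.shape,bool),d,K,D,T); q=P[(np.hypot(*(P[:,:2]-t[0][:2]).T)<.07)&(P[:,2]>.06)&(P[:,2]<.17)]; print(np.percentile(q,[1,50,99],axis=0).round(4).tolist())
save(np.hstack(ims),'both5')
```

```text
(array([0.57205031, 0.19587112, 0.23193089]), array([ 1.79959726e+02, -9.09042587e-03,  8.89675856e+01])) [-0.58896213  0.42281458 -3.03445699] 14.575
[[0.5308, 0.1381, 0.0726], [0.5795, 0.2019, 0.1216], [0.6189, 0.2538, 0.1604]]
[[0.5318, 0.1475, 0.0725], [0.5714, 0.2008, 0.1172], [0.6155, 0.252, 0.1537]]
```

View pics/both5.png

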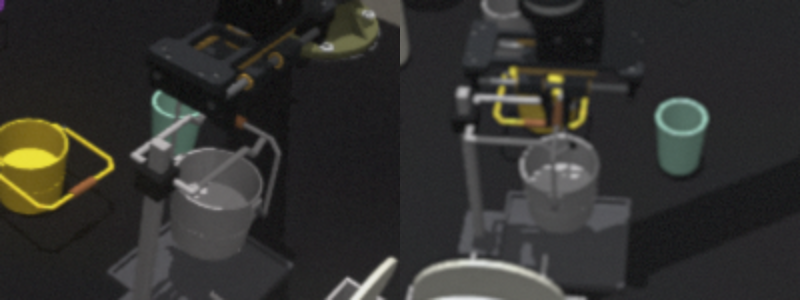

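Call:
move_arm(
  steps=[
    [[0, 0, 0.004], 0],
    [[0, 0, 0.008], 0],
    [[0, 0, 0.012], 0],
    [[0, 0, 0.015], 0],
    [[0, 0, 0.015], 0],
  ],
  squeeze=12,
)

```text
time_s: 15.3
tool_pos: [0.5717, 0.1956, 0.2161]
tool_rot: [-180.0, 0.0, 89.0]
force: [0.6, 0.3, -3.5]
grip_width: 0.0106
```

Call:
move_arm(
  steps=[
    [[0, 0, 0.001], 0],
    [[0, 0, 0.002], 0],
    [[0, 0, 0.002], 0],
  ],
)

```text
time_s: 15.68
tool_pos: [0.5718, 0.1957, 0.2145]
tool_rot: [-180.0, 0.0, 89.0]
force: [0.1, 0.2, -4.3]
grip_width: 0.0102
```

Call:
move_arm(
  steps=[
    [[0, 0, 0.001], 0],
    [[0, 0, 0.002], 0],
    [[0, 0, 0.002], 0],
  ],
)

```text
time_s: 16.05
tool_pos: [0.5717, 0.1957, 0.2124]
tool_rot: [-180.0, 0.0, 89.0]
force: [-0.2, 0.4, -3.5]
grip_width: 0.0104
```

Call:
move_arm(
  steps=[
    [[0, 0, 0.001], 0],
    [[0, 0, 0.002], 0],
    [[0, 0, 0.002], 0],
  ],
)

```text
time_s: 16.42
tool_pos: [0.572, 0.1958, 0.2117]
tool_rot: [179.9, 0.0, 89.0]
force: [-3.2, -1.4, 5.5]
grip_width: 0.0107
```

Call:
move_arm(
  steps=[
    [[0, 0, 0.001], 0],
    [[0, 0, 0.001], 0],
  ],
)

```text
time_s: 16.68
tool_pos: [0.5721, 0.1959, 0.2115]
tool_rot: [179.9, 0.0, 89.0]
force: [-4.2, -1.6, 10.6]
grip_width: 0.0103
```

The prongs took the weight at tool z≈0.2115, pressing lightly. I'll ease off 1.5 mm and then open slowly.

Call:
move_arm(
  steps=[
    [[0, 0, -0.001], 0],
    [[0, 0, -0.0015], 0],
    [[0, 0, -0.0015], 0],
    [[0, 0, -0.0015], 0],
  ],
  squeeze=4,
)

```text
time_s: 17.18
tool_pos: [0.572, 0.1959, 0.2114]
tool_rot: [180.0, -0.0, 89.0]
force: [-2.3, -0.3, 5.2]
grip_width: 0.0108
```

Call:
move_arm(
  steps=[
    [[0, 0, -0.0005], 0],
    [[0, 0, -0.0005], 0],
    [[0, 0, -0.0005], 0],
    [[0, 0, -0.0005], 0],
    [[0, 0, -0.0005], 0],
    [[0, 0, -0.0005], 0],
  ],
  hand=0.2,
)

```text
time_s: 17.92
tool_pos: [0.5719, 0.1958, 0.2116]
tool_rot: [180.0, 0.0, 89.0]
force: [0.1, -1.1, -0.0]
grip_width: 0.0347
```

```bash
cat > e.py <<'E'
from h import *
import sys
t=pose(); print(t[:2],t[2]['force'],t[2]['time_s'])
ims=[]
for n in ('scene','side'):
    im,d,K,D,T=cam(n); ims.append(cv2.resize(im[190:340,200:400] if n=='side' else im[180:330,260:460],(400,300)))
    P=pts(np.ones(d.shape,bool),d,K,D,T); q=P[(np.hypot(P[:,0]-.572,P[:,1]-.195)<.07)&(P[:,2]>.04)&(P[:,2]<.17)&~((P[:,0]>.66))]; print(np.percentile(q,[1,50,99],axis=0).round(4).tolist())
    b=im.astype(int); m=(b[...,0]-b[...,2]>50)&(b[...,0]-b[...,1]>25)
    g=pts(m,d,K,D,T);g=g[np.linalg.norm(g-[.572,.195,.212],axis=1)<.03]; print('grip',len(g),g.mean(0) if len(g) else '')
    s=q[(q[:,2]>.1)]; # rim: highest points per side
    for k,nm in ((0,'x'),(1,'y')):
        for lo,hi in ((-.05,-.025),(.025,.05)):
            c=[.572,.195][k]; w=s[(s[:,k]-c>lo)&(s[:,k]-c<hi)]
            if len(w): print(nm,lo,np.percentile(w[:,2],97).round(4),end=' ')
    print()
save(np.hstack(ims),sys.argv[1])
E
python3 e.py both6
```

```text
(array([0.57185955, 0.19575885, 0.21155331]), array([1.79993005e+02, 3.92851216e-03, 8.89684690e+01])) [ 0.09417877 -1.13996002 -0.01531211] 17.925
[[0.5287, 0.1375, 0.0516], [0.5755, 0.201, 0.099], [0.6171, 0.2546, 0.1593]]
grip 12 [0.57447158 0.20545063 0.21489349]
x -0.05 0.1307 x 0.025 0.1302 y -0.05 0.131 y 0.025 0.1304 
[[0.5308, 0.1374, 0.053], [0.5699, 0.1932, 0.0977], [0.6136, 0.2529, 0.1504]]
grip 6 [0.58185318 0.18982379 0.21364092]
x -0.05 0.1331 x 0.025 0.132 y -0.05 0.1316 y 0.025 0.132
```

View pics/both6.png

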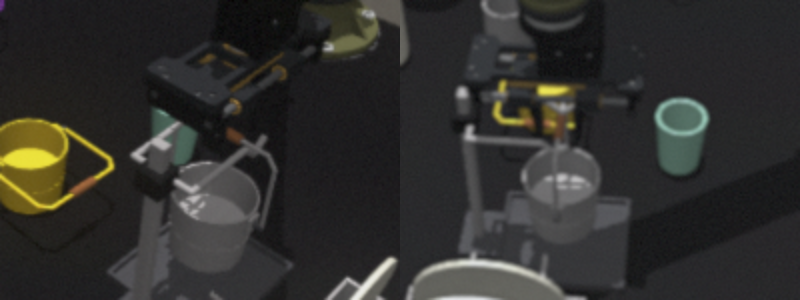

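The pail hangs in the seats with its rim level at about 0.131 on all sides. I'll retreat straight up.

Call:
move_arm(
  steps=[
    [[0, 0, -0.004], 0],
    [[0, 0, -0.01], 0],
    [[0, 0, -0.02], 0],
    [[0, 0, -0.035], 0],
    [[0, 0, -0.055], 0],
    [[0, 0, -0.075], 0],
    [[0, 0, -0.095], 0],
    [[0, 0, -0.11], 0],
    [[0, 0, -0.12], 0],
    [[0, 0, -0.12], 0],
    [[0, 0, -0.12], 0],
    [[0, 0, -0.12], 0],
    [[0, 0, -0.12], 0],
    [[0, 0, -0.12], 0],
  ],
)

```text
time_s: 19.77
tool_pos: [0.5717, 0.1957, 0.3313]
tool_rot: [-180.0, 0.0, 89.0]
force: [0.5, -0.0, -0.1]
grip_width: 0.0352
```

```bash
python3 e.py both7
```

```text
(array([0.571747  , 0.19571636, 0.33132196]), array([-1.79980834e+02,  8.35241542e-03,  8.89698001e+01])) [ 0.48024612 -0.00912794 -0.11991935] 19.775
[[0.5291, 0.1376, 0.0517], [0.5755, 0.2009, 0.0988], [0.617, 0.2544, 0.1591]]
grip 33 [0.5741903  0.19540055 0.21480534]
x -0.05 0.131 x 0.025 0.1302 y -0.05 0.1305 y 0.025 0.1305 
[[0.5307, 0.1371, 0.0522], [0.57, 0.1935, 0.0976], [0.6136, 0.2527, 0.1536]]
grip 6 [0.57385564 0.19313449 0.2153903 ]
x -0.05 0.1332 x 0.025 0.1321 y -0.05 0.1311 y 0.025 0.132
```

View pics/both7.png

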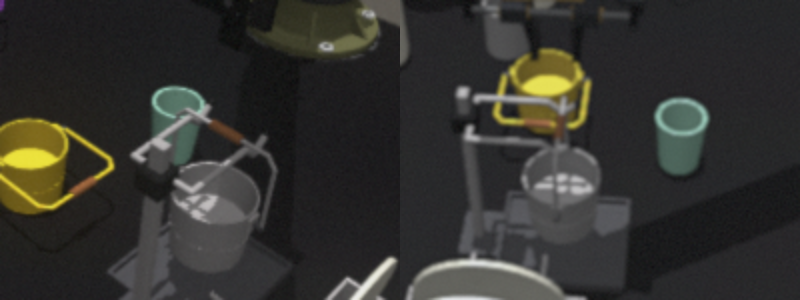

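The pail hangs still and level on both prongs with the grip between them, and the gripper is clear. Handing in.

```bash
python3 -c "
from cell import env
print(env.sign_off())"
```

```text
the job is handed in; nothing more can be done
None
```

The pail is hanging on both prongs of the rack, and the job is handed in; the hand-in gave no verdict. I raised the bail upright with the pail standing and carried it by the grip to the rack. I lowered it until the prongs took the weight, with the tool at z≈0.2115 m, then eased off, let go and backed away straight up.

**Last checks**
- **Grip position:** about (0.574, 0.195, 0.212) m, against a seat centre I measured at about (0.572, 0.195) m.
- **Level and still:** the rim heights agree to about 2 mm all round. The pail's readings did not change between letting go and after the retreat.
- **Robot clear:** the gripper stands about 0.12 m above the bail and reads about 0 N.
- **Time:** about 20 s of the 69 s allowed.

**Forces:** While seating, the tool briefly read 10.6 N upward. With the pail's weight of about 4 N, I estimate a peak of about 14–15 N on the prongs against the 20 N limit. The pail's contact forces on the rack and counter were not measured directly.

**Disagreement:** One partial wrist view during the bail raise suggested the pail had shifted about 5 mm. All three cameras then showed it had not moved, to within about 3 mm.

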